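# Dry pass of a pine batten under the guard with a push stick

## Robot

A 7-joint arm with a two-finger parallel gripper is mounted at the origin on the work surface. World frame = base frame: x ahead of the robot, y to its left, z up, the work surface at z = 0. Lengths are in mm, angles in rad, forces in N, time in s.
With the tool pointing down it reaches from about 425 to 1025 mm from the base axis. Payload 3.6 kg.
Tool frame: the origin (TCP) lies at the centre of the arm's flange, where the gripper is bolted on; the fingertips stand 173 mm ahead of it and the grasp point (between the pads) lies ahead of it (manip.grip_point_offset is the z of the grasp point in the tool frame, in mm); z points along the fingers, y is the direction in which the jaws open and shut (so a half turn about z gives the same grasp; the last joint's range is limited). The gripper opens to 85 mm and grips with 20 to 120 N. Pads are 22 mm wide; open, the fingers measure 114 mm over their backs; the gripper's body (76 mm by 85 mm) begins 54 mm behind the grasp point. The pads swing forward as they close: fully open they stand 13 mm farther back than shut.
Start: joints at [-1.387, 0.591, 0.048, 1.609, -0.033, 0.943, -0.034], TCP at [198.815, 697.21, 404.702] pointing down, gripper open.
Joint ranges: [-2.69, 2.69], [-0.47, 2.24], [-1.27, 1.36], [0.19, 2.51], [-1.53, 4.68], [0.08, 2.07], [-3.09, 3.09]. Speed limits (rad/s): [2.57, 2.57, 3.14, 3.14, 3.14, 3.14, 3.14].

## Interface

Orientations are given as a rotation vector (axis times angle).
In Python, from rig import manip gives the robot as it stands.
- The arm moves only by the tool servo_tool, never from a script. Its argument "steps" is a list of rows, each an object of numbers: "gripper": the closure, from 0 (fully open) to 1 (shut); "tx", "ty", "tz": the shift along the world's x, y, z in cm; "turn": the turn about the world's z in degrees. In form: [{"gripper": .., "tx": .., "ty": .., "tz": .., "turn": ..}, ...]. A call has 1 to 20 rows; each row is the pose to reach, as a shift and turn from the pose commanded when the call began; what a row does not reach only later rows make up. A row lasts 1/10 s, in which the tool goes at most 50 mm and 8.59 degrees, less where a joint would pass 70% of its speed; a pose out of reach is approached as far as the arm can. A call with a gripper value outside its range is refused whole. The fingers move at their own pace and stop on an object; "newtons" is the grip in N (left out, the last holds). Time passes only in rows, so rows that repeat a pose let the fingers close. It gives the time, the measured TCP pose, the force and the opening at its end, in the units of the state.
- manip.observe(): the state, without advancing time (a new reading comes with each control period).
- manip.read_camera(name): name is "side" or "top"; returns a dict with "frame" (420x560x3 uint8, blue, green, red), "intrinsics" (3x3 intrinsics, pixels), "distortion" ([k1, k2, p1, p2, k3] as OpenCV has them; the pictures are not rectified), "cam_to_world" (4x4, takes a point from camera to world coordinates). Camera axes: x right, y down, z forward; pixel columns grow to the right and rows downward; lengths in mm; the calibration is good to about 2 mm. A picture is of the moment at which its call begins. There is no depth.
- manip.job_done(): hands the job in, once; it reports no verdict.
The state is a dict: "clock": time; "joint_pos": joint angles; "qd": joint speeds; "tau": joint torques, N m; "eef_pos": TCP position; "ee_rot": TCP orientation; "contact_force": force on the tool from outside, world axes, zero at the start; "torque": the same for the moment, N m; "width": finger opening in mm.
Only numpy, scipy, OpenCV 4.12 (cv2) and the standard library are available. Lean on these libraries where they do the work, as an engineer would, in place of code of your own. Each camera call takes 0.05 s, during which the arm holds its last target.

## Task

The machine is switched off for a dry pass: stand the red push stick in the channel behind the pine batten and push the batten flat along the channel, under the yellow-edged guard, until the whole batten is out on the far side, still lying in the channel. Touch the batten with nothing but the push stick, and leave the blue push block where it is. Then draw the stick back until it is wholly out from under the guard and leave it standing upright in the channel on the infeed side, in line with it.

Things in the scene. Friction and masses are not known exactly. Their poses are not given: they have to be found in the camera images.
- feed_bed: Fixed pale grey board 440x200 with a channel along own x (+x = feed). Origin on the table under the guard's centre. Channel: floor 18 above origin, y +-30, x -235 to 195, fences 20 high, 18 thick, ends open. Clear guard, yellow edges, x +-25: opening 60 wide, 34 high, top 61 above table. At y 57-113: green hood, x +-50, black spout to 86 high; stop switch at x -160, 58 high. All mm
- batten: Loose brown pine batten 120 x 44 x 22 mm, about 70 g, lying flat in the channel before the guard, its length (own x) along the feed. Origin at the centre of its underside; it starts 100 to 130 mm before the guard's centre. It slides easily, under 2 N.
- push_stick: Loose red push stick, 140 g, standing on the table at the robot's left, nose pointing left. Sole 30 mm wide, 18 high; upright handle 28 (x) by 24 (y) mm, top 115 above the underside, with a thin brace in front up to 60 high. Origin on the underside below the handle's centre; own +x points to the blunt nose at x = 124 mm; tail at -30. Grip the handle from above, near its top.
- push_block: Loose blue push block 110 x 56 mm, body 48 mm high with a grip on top up to 90 mm; too tall for the guard's opening. Stands beside the push stick and a white glue bottle (130 mm high, 54 across); the three swap places. Origin at the centre of its underside. Leave it alone.
Not all that is in view belongs to the job. Leave any orange or pink look-alike of the batten alone. There is more than one size of the push_stick; the job needs the larger.

How it is judged:
By the outcome, as a careful person would: the job done as asked, in the order asked, and still so for the second after the job is handed in, with the robot touching nothing.
It also fails if it takes over 48 s, if anything falls off the work surface, if the arm or the gripper's body presses on something with over 40 N, if the wrist force passes 120 N, or if a joint passes its speed limit or range.

## Working session

There is one attempt and no reset: what is moved stays moved. The work goes in short steps, Python scripts to look and compute and a tool call to move; the robot and the scene stay as the last step left them, time stands still between calls to the robot, and variables do not carry over. Pictures are saved under pics/ and viewed, and the job is handed in when it is done.

Besides the shell and the picture viewer there is one more tool, called after "Request:" by a JSON object that holds its "op" and its "data", one argument or row to a line. servo_tool: Moves the arm, as the interface text tells. Its arguments: {"type":"object","properties":{"steps":{"type":"array","items":{"type":"object","properties":{"gripper":{"type":"number"},"tx":{"type":"number"},"ty":{"type":"number"},"tz":{"type":"number"},"turn":{"type":"number"}}}},"newtons":{"type":"number"}},"required":["steps"]}

```bash
mkdir -p pics
cat > h.py <<'E'
import numpy as np, cv2
from rig import manip
def cam(n,save=None):
    d=manip.read_camera(n)
    if save: cv2.imwrite('pics/'+save,d['frame'])
    return d
def ray(d,u,v):
    K=np.array(d['intrinsics'],float);D=np.array(d['distortion'],float);T=np.array(d['cam_to_world'],float)
    p=cv2.undistortPoints(np.array([[[u,v]]],float),K,D)[0,0]
    return T[:3,3],T[:3,:3]@np.array([p[0],p[1],1.])
def onz(d,u,v,z):
    o,r=ray(d,u,v); return o+r*(z-o[2])/r[2]
def proj(d,P):
    K=np.array(d['intrinsics'],float);D=np.array(d['distortion'],float);T=np.linalg.inv(np.array(d['cam_to_world'],float))
    r,_=cv2.Rodrigues(T[:3,:3]); return cv2.projectPoints(np.array(P,float).reshape(-1,1,3),r,T[:3,3],K,D)[0].reshape(-1,2)
E
python3 - <<'E'
from h import *
for n in('top','side'):
    d=cam(n,n+'0.png'); print(n,np.round(d['cam_to_world'],3).tolist(),np.round(d['intrinsics'],1).tolist())
s=manip.observe(); print(s['clock'],s['eef_pos'],s['ee_rot'],s['width'],manip.grip_point_offset)
E
```

```text
top [[-0.019, -0.991, 0.13, 216.353], [-1.0, 0.019, 0.002, 10.02], [-0.005, -0.13, -0.992, 1486.283], [0.0, 0.0, 0.0, 1.0]] [[540.8, 0.0, 279.4], [0.0, 540.8, 211.2], [0.0, 0.0, 1.0]]
side [[0.803, -0.446, 0.396, -114.404], [-0.596, -0.603, 0.53, -703.421], [0.002, -0.662, -0.75, 1077.163], [0.0, 0.0, 0.0, 1.0]] [[523.6, 0.0, 276.9], [0.0, 523.6, 209.3], [0.0, 0.0, 1.0]]
0.1 [198.71910808 696.82002605 403.64797917] [-0.43490597 -3.11117343  0.00324469] 85.42901590725118 154.70000000000002
```

```bash
ls pics
```

```text
side0.png
top0.png
```

View pics/top0.png

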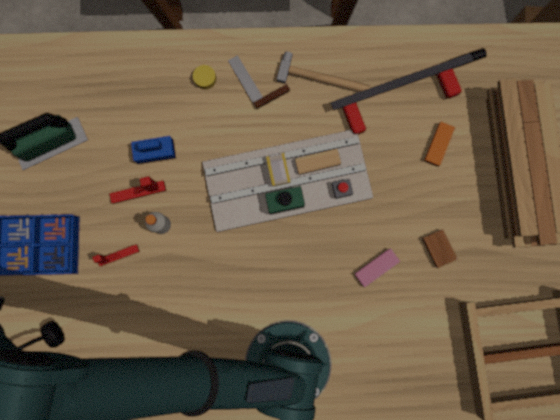

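View pics/side0.png

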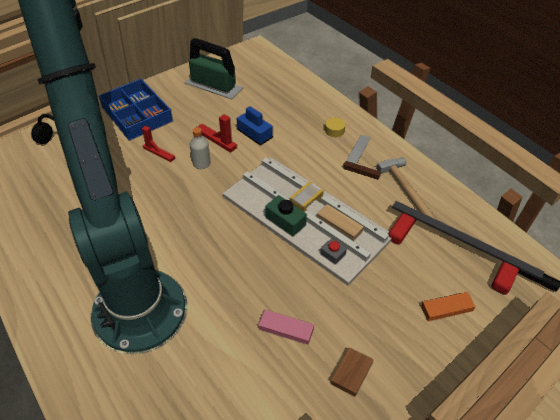

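Run:
```python
import cv2
a=cv2.imread('pics/top0.png');b=cv2.imread('pics/side0.png')
cv2.imwrite('pics/t_bed.png',cv2.resize(a[120:240,195:380],None,fx=4.3,fy=4.3,interpolation=cv2.INTER_CUBIC))
cv2.imwrite('pics/t_st.png',cv2.resize(a[125:275,85:185],None,fx=4,fy=4,interpolation=cv2.INTER_CUBIC))
cv2.imwrite('pics/s_st.png',cv2.resize(b[95:180,135:280],None,fx=5,fy=5,interpolation=cv2.INTER_CUBIC))
```

```text
(no output)
```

View pics/t_bed.png

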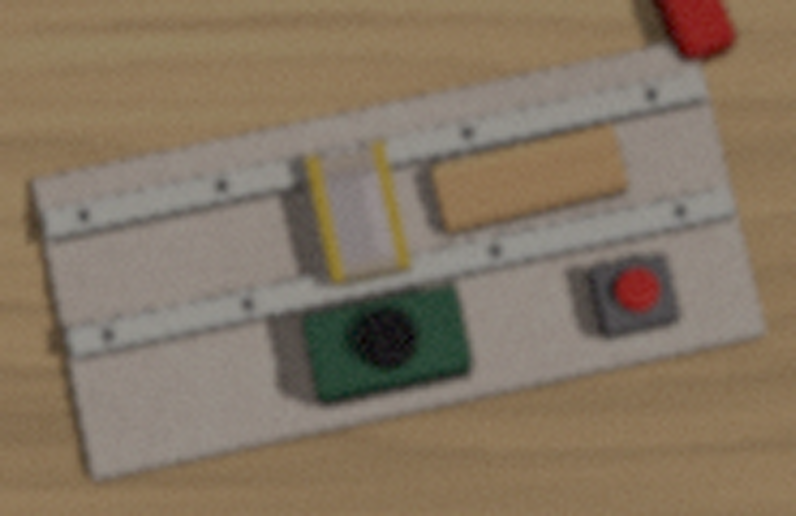

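View pics/t_st.png

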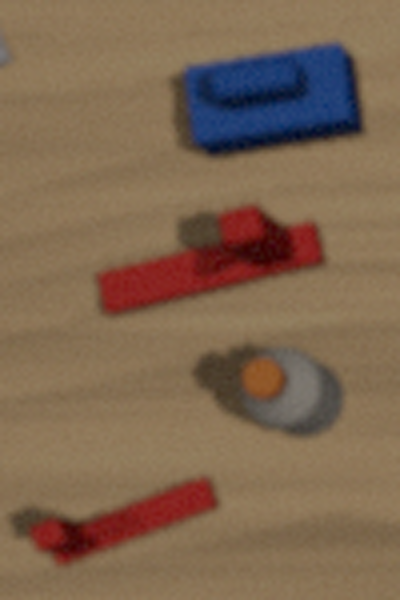

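View pics/s_st.png

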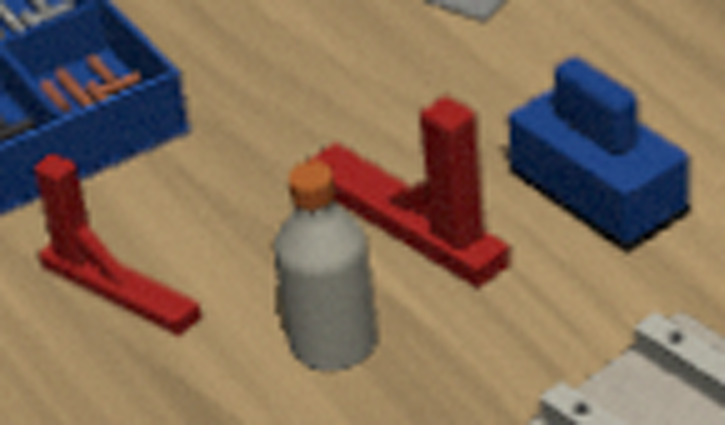

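```bash
cat > bed.py <<'E'
from h import *
d=cam('top')
f=4.3
def c(u,v,z): return onz(d,195+(u+.5)/f-.5,120+(v+.5)/f-.5,z)[:2]
# fence outer/inner edges at top z=38: upper fence inner edge, lower fence inner edge (top-of-fence)
ui=[c(52,238,38),c(300,184,38),c(708,103,38)]   # upper fence, lower edge
uo=[c(45,212,38),c(705,78,38)]
li=[c(66,330,38),c(730,190,38)]
lo=[c(75,355,38),c(735,215,38)]
for n,l in(('ui',ui),('uo',uo),('li',li),('lo',lo)):
    v=l[0]-l[-1]; print(n,np.round(l,1).tolist(),'ang',np.degrees(np.arctan2(v[1],v[0])),np.linalg.norm(v))
for n,p in(('TL',(33,178)),('BR',(763,335)),('BL',(92,480))): print(n,c(*p,18).round(1))
g=[c(310,157,61),c(380,143,61),c(335,278,61),c(408,265,61)]
print('guard',np.round(g,1).tolist(),np.mean(g,0))
s=[c(83,215,38),c(221,185,38),c(467,132,38),c(651,94,38),c(108,335,38),c(247,304,38),c(495,250,38),c(680,211,38)]
print('screws',np.round(s,1).tolist(),np.mean(s,0))
b=[c(430,162,40),c(612,127,40),c(627,190,40),c(447,232,40)]
print('bat',np.round(b,1).tolist(),np.mean(b,0))
E
python3 bed.py
```

```text
ui [[509.6, 209.5], [541.4, 51.7], [589.2, -209.7]] ang 100.75002085312127 426.6402331063493
uo [[526.5, 213.9], [605.6, -208.4]] ang 100.61007853490867 429.6521921671577
li [[450.3, 200.7], [532.2, -221.5]] ang 100.97820243356087 430.03198639254254
lo [[434.3, 195.1], [516.0, -224.0]] ang 101.03386673710273 426.9397995507532
TL [553.3 224.5]
BR [ 441.7 -242. ]
BL [356.9 187. ]
guard [[553.4, 44.5], [561.5, 0.4], [476.1, 30.1], [483.5, -15.5]] [518.63527418  14.87928929]
screws [[524.1, 189.8], [541.8, 101.9], [573.2, -55.3], [595.8, -173.5], [446.6, 174.2], [464.7, 86.3], [496.4, -71.2], [519.3, -189.2]] [520.22456973   7.87356214]
bat [[553.6, -31.2], [574.2, -147.6], [533.1, -155.8], [508.1, -41.0]] [542.24714687 -93.91081912]
```

Run:
```python
import cv2
a=cv2.imread('pics/top0.png');b=cv2.imread('pics/side0.png')
cv2.imwrite('pics/t_st2.png',cv2.resize(a[165:215,100:180],None,fx=10,fy=10,interpolation=cv2.INTER_CUBIC))
cv2.imwrite('pics/s_st2.png',cv2.resize(b[105:160,185:245],None,fx=10,fy=10,interpolation=cv2.INTER_CUBIC))
```

```text
(no output)
```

View pics/t_st2.png

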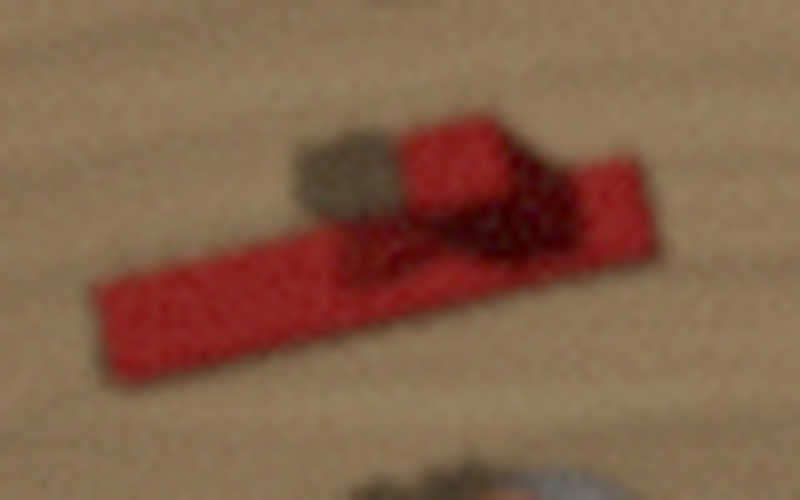

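View pics/s_st2.png

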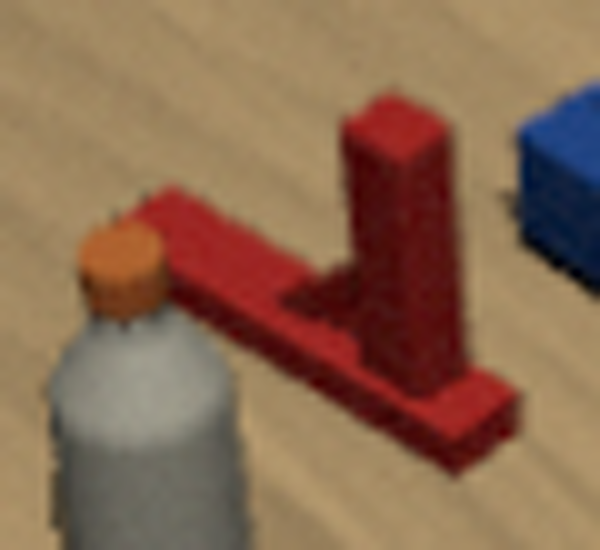

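Run:
```python
from h import *
d=cam('top');s=cam('side')
t=lambda u,v:(100+(u+.5)/10-.5,165+(v+.5)/10-.5)
q=lambda u,v:(185+(u+.5)/10-.5,105+(v+.5)/10-.5)
S=[onz(d,*t(*p),18)[:2] for p in((98,288),(118,382),(638,157),(657,252))]
print(np.round(S,1).tolist())
n=(S[0]+S[1])/2;k=(S[2]+S[3])/2;L=np.linalg.norm(n-k);u=(n-k)/L
print('len',L,'ang',np.degrees(np.arctan2(u[1],u[0])),'w',np.linalg.norm(S[0]-S[1]),'origin',k+30*u,n-124*u)
print('handle top',onz(d,*t(454,162),115),'side',onz(s,*q(398,126),115))
o1,r1=ray(d,*t(454,162));o2,r2=ray(s,*q(398,126))
x=np.linalg.lstsq(np.c_[r1,-r2],o2-o1,rcond=None)[0];print('tri',o1+r1*x[0],o2+r2*x[1])
# small stick length
f=4;T=lambda u,v:(85+(u+.5)/f-.5,125+(v+.5)/f-.5)
a=onz(d,*T(210,492),15);b=onz(d,*T(60,550),15);print('small',np.linalg.norm(a-b))
b=[onz(d,*T(*p),48)[:2] for p in((186,70),(340,45),(205,152),(360,130))];print('block',np.round(b).tolist())
print('bottle cap',onz(d,*T(262,378),130))
print(manip.observe())
```

```text
[[467.4, 481.4], [441.1, 475.3], [501.2, 332.3], [474.4, 326.8]]
len 152.55544772908974 ang 102.70297550918855 w 27.043977192786596 origin [481.21697653 358.79514704] [481.53462905 357.3859529 ]
handle top [482.00863868 358.63762524 115.        ] side [483.64741882 356.97734022 115.        ]
tri [482.19359711 358.88034417 114.04526693] [484.16083031 357.88766448 114.1740089 ]
small 108.60313565356738
block [[603.0, 415.0], [619.0, 310.0], [546.0, 401.0], [559.0, 296.0]]
bottle cap [380.13918405 340.3097925  130.        ]
{'clock': 0.25, 'joint_pos': array([-1.38652094,  0.59166172,  0.04838472,  1.60908897, -0.0332915 ,
        0.94269043, -0.03367886]), 'qd': array([-0.00032872, -0.0027985 ,  0.0018001 , -0.00398729, -0.00165812,
       -0.0008371 , -0.00018935]), 'tau': array([ 4.48599280e-05, -5.48246062e+01,  1.54430609e+00, -1.98060948e+01,
        9.23865417e-03,  6.58045145e-03,  2.25438970e-05]), 'eef_pos': array([198.75554305, 697.03139024, 404.14771817]), 'ee_rot': array([-4.34833599e-01, -3.11130695e+00,  1.63739653e-03]), 'contact_force': array([0.43186537, 0.04133943, 0.0893875 ]), 'torque': array([-0.04370525,  0.03592411,  0.00647581]), 'width': 85.39798188509987}
```

Request:
{"op": "servo_tool", "data": {
  "steps": [
    {"tx": 28.3, "ty": -33.85, "turn": 28.6, "gripper": 0},
    {"tx": 28.3, "ty": -33.85, "turn": 28.6},
    {"tx": 28.3, "ty": -33.85, "turn": 28.6},
    {"tx": 28.3, "ty": -33.85, "turn": 28.6},
    {"tx": 28.3, "ty": -33.85, "turn": 28.6},
    {"tx": 28.3, "ty": -33.85, "turn": 28.6},
    {"tx": 28.3, "ty": -33.85, "turn": 28.6},
    {"tx": 28.3, "ty": -33.85, "turn": 28.6},
    {"tx": 28.3, "ty": -33.85, "turn": 28.6},
    {"tx": 28.3, "ty": -33.85, "turn": 28.6},
    {"tx": 28.3, "ty": -33.85, "turn": 28.6},
    {"tx": 28.3, "ty": -33.85, "turn": 28.6},
    {"tx": 28.3, "ty": -33.85, "turn": 28.6},
    {"tx": 28.3, "ty": -33.85, "turn": 28.6}
  ]
}}

```text
validation failed for argument at $.st...
```

Request:
{"op": "servo_tool", "data": {
  "steps": [
    {"gripper": 0, "tx": 28.3, "ty": -33.85, "tz": 0, "turn": 28.6},
    {"gripper": 0, "tx": 28.3, "ty": -33.85, "tz": 0, "turn": 28.6},
    {"gripper": 0, "tx": 28.3, "ty": -33.85, "tz": 0, "turn": 28.6},
    {"gripper": 0, "tx": 28.3, "ty": -33.85, "tz": 0, "turn": 28.6},
    {"gripper": 0, "tx": 28.3, "ty": -33.85, "tz": 0, "turn": 28.6},
    {"gripper": 0, "tx": 28.3, "ty": -33.85, "tz": 0, "turn": 28.6},
    {"gripper": 0, "tx": 28.3, "ty": -33.85, "tz": 0, "turn": 28.6},
    {"gripper": 0, "tx": 28.3, "ty": -33.85, "tz": 0, "turn": 28.6},
    {"gripper": 0, "tx": 28.3, "ty": -33.85, "tz": 0, "turn": 28.6},
    {"gripper": 0, "tx": 28.3, "ty": -33.85, "tz": 0, "turn": 28.6},
    {"gripper": 0, "tx": 28.3, "ty": -33.85, "tz": 0, "turn": 28.6},
    {"gripper": 0, "tx": 28.3, "ty": -33.85, "tz": 0, "turn": 28.6},
    {"gripper": 0, "tx": 28.3, "ty": -33.85, "tz": 0, "turn": 28.6}
  ]
}}

```text
clock: 1.55
eef_pos: [480.5, 360.4, 404.7]
ee_rot: [0.352, -3.121, -0.001]
contact_force: [-0.1, -0.1, 0.4]
width: 85.2
```

Request:
{"op": "servo_tool", "data": {
  "steps": [
    {"gripper": 0, "tx": 0, "ty": 0, "tz": -2, "turn": 0},
    {"gripper": 0, "tx": 0, "ty": 0, "tz": -5, "turn": 0},
    {"gripper": 0, "tx": 0, "ty": 0, "tz": -9, "turn": 0},
    {"gripper": 0, "tx": 0, "ty": 0, "tz": -10, "turn": 0},
    {"gripper": 0, "tx": 0, "ty": 0, "tz": -10, "turn": 0}
  ]
}}

```text
clock: 2.05
eef_pos: [480.6, 359.3, 303.2]
ee_rot: [0.35, -3.118, 0.003]
contact_force: [0.8, 0.6, -0.7]
width: 85.2
```

Run:
```python
from h import *
d=cam('side','s1.png');e=cam('top','t1.png')
a=cv2.resize(d['frame'][60:170,160:290],None,fx=6,fy=5.4,interpolation=cv2.INTER_CUBIC);cv2.imwrite('pics/s1c.png',a)
print(manip.observe()['eef_pos'],manip.observe()['ee_rot'])
```

```text
[481.94794063 359.70743993 305.80879909] [-3.48568488e-01  3.12076645e+00  1.84335565e-03]
```

View pics/s1c.png

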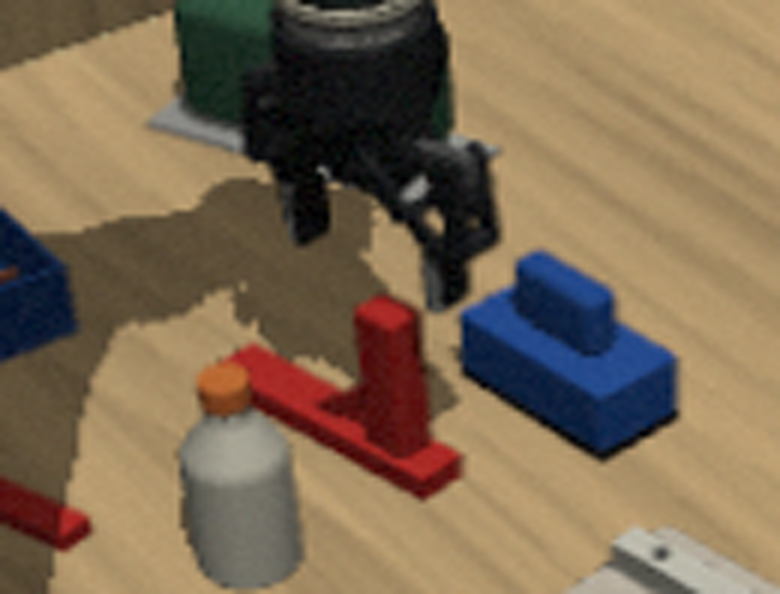

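Request:
{"op": "servo_tool", "data": {
  "newtons": 50,
  "steps": [
    {"gripper": 0, "tx": 0, "ty": 0, "tz": -2, "turn": 0},
    {"gripper": 0, "tx": 0, "ty": 0, "tz": -4, "turn": 0},
    {"gripper": 0, "tx": 0, "ty": 0, "tz": -5.4, "turn": 0},
    {"gripper": 0, "tx": 0, "ty": 0, "tz": -5.4, "turn": 0},
    {"gripper": 0, "tx": 0, "ty": 0, "tz": -5.4, "turn": 0},
    {"gripper": 0.4, "tx": 0, "ty": 0, "tz": -5.4, "turn": 0},
    {"gripper": 0.5, "tx": 0, "ty": 0, "tz": -5.4, "turn": 0},
    {"gripper": 0.6, "tx": 0, "ty": 0, "tz": -5.4, "turn": 0},
    {"gripper": 0.7, "tx": 0, "ty": 0, "tz": -5.4, "turn": 0},
    {"gripper": 1, "tx": 0, "ty": 0, "tz": -5.4, "turn": 0},
    {"gripper": 1, "tx": 0, "ty": 0, "tz": -5.4, "turn": 0},
    {"gripper": 1, "tx": 0, "ty": 0, "tz": -5.4, "turn": 0},
    {"gripper": 1, "tx": 0, "ty": 0, "tz": -5.4, "turn": 0}
  ]
}}

```text
clock: 3.45
eef_pos: [481.9, 359.0, 251.1]
ee_rot: [-0.347, 3.122, 0.001]
contact_force: [0.1, 0.9, 5.4]
width: 27.6
```

Run:
```python
from h import *
d=cam('side','s2.png')
a=cv2.resize(d['frame'][60:170,160:290],None,fx=6,fy=5.4,interpolation=cv2.INTER_CUBIC);cv2.imwrite('pics/s2c.png',a)
s=manip.observe();print(s['eef_pos'],s['ee_rot'],s['width'],s['contact_force'])
```

```text
[481.93057195 358.98505158 251.07421663] [-3.47220010e-01  3.12175741e+00  7.78305347e-04] 27.512617933447245 [-0.7664798  0.6137888  5.1734791]
```

View pics/s2c.png

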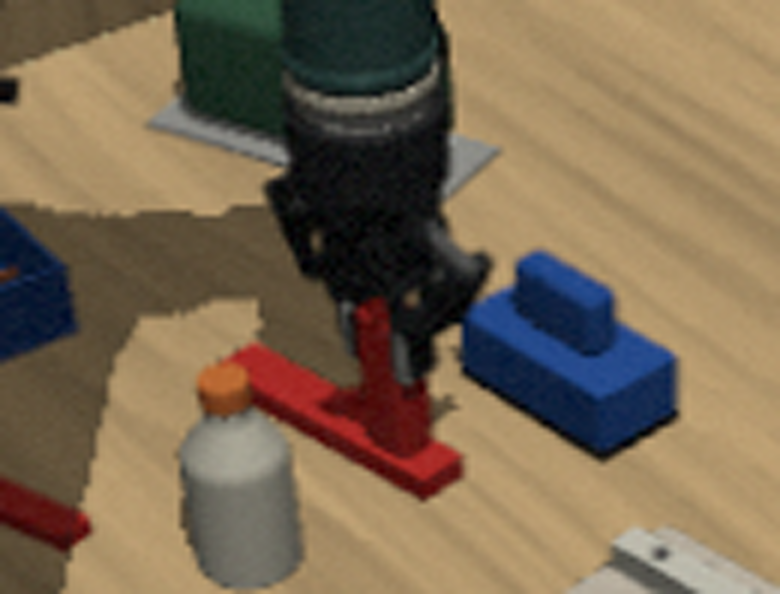

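Request:
{"op": "servo_tool", "data": {
  "steps": [
    {"gripper": 1, "tx": 0, "ty": 0, "tz": 1, "turn": 0},
    {"gripper": 1, "tx": 0, "ty": 0, "tz": 3, "turn": 0},
    {"gripper": 1, "tx": 0, "ty": 0, "tz": 6, "turn": 0},
    {"gripper": 1, "tx": 0, "ty": 0, "tz": 10, "turn": 0},
    {"gripper": 1, "tx": 0, "ty": 0, "tz": 12, "turn": 0},
    {"gripper": 1, "tx": 0, "ty": 0, "tz": 12, "turn": 0},
    {"gripper": 1, "tx": 0, "ty": 0, "tz": 12, "turn": 0}
  ]
}}

```text
clock: 4.2
eef_pos: [481.4, 358.2, 370.3]
ee_rot: [0.347, -3.122, 0.001]
contact_force: [0.4, 0.1, -3.5]
width: 27.7
```

Run:
```python
from h import *
d=cam('side','s3.png')
a=cv2.resize(d['frame'][20:170,150:290],None,fx=5,fy=4,interpolation=cv2.INTER_CUBIC);cv2.imwrite('pics/s3c.png',a)
s=manip.observe();print(s['eef_pos'],s['ee_rot'],s['width'],s['contact_force'],s['torque'])
```

```text
[481.15160946 357.99764412 369.43626789] [ 3.46661687e-01 -3.12003804e+00  2.74123896e-03] 27.39586572989787 [-0.87271276  0.72044017 -1.84411349] [-0.10850291 -0.01677203  0.03174554]
```

View pics/s3c.png

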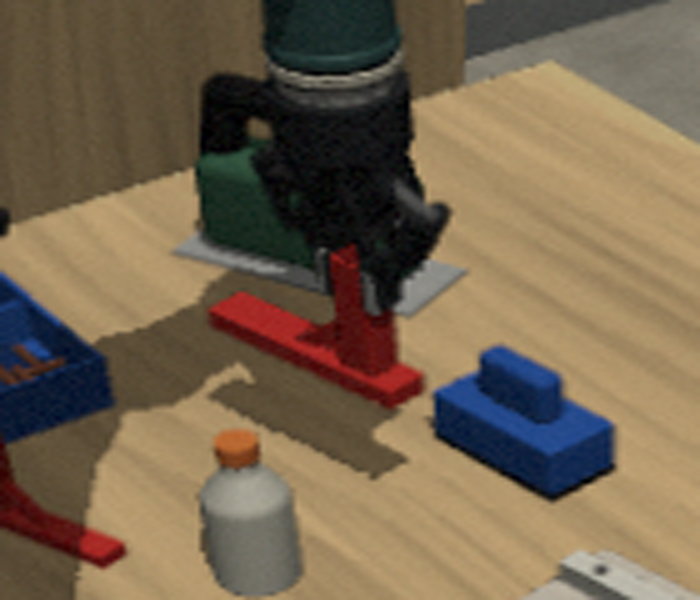

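Request:
{"op": "servo_tool", "data": {
  "steps": [
    {"gripper": 1, "tx": 0.3, "ty": -2, "tz": 0, "turn": 0},
    {"gripper": 1, "tx": 0.8, "ty": -5, "tz": 0, "turn": -0.5},
    {"gripper": 1, "tx": 1.3, "ty": -9, "tz": 0, "turn": -1},
    {"gripper": 1, "tx": 1.9, "ty": -13, "tz": 0, "turn": -1.9},
    {"gripper": 1, "tx": 2.5, "ty": -17, "tz": 0, "turn": -1.9},
    {"gripper": 1, "tx": 3, "ty": -21, "tz": 0, "turn": -1.9},
    {"gripper": 1, "tx": 3.6, "ty": -25, "tz": 0, "turn": -1.9},
    {"gripper": 1, "tx": 4.2, "ty": -29, "tz": 0, "turn": -1.9},
    {"gripper": 1, "tx": 4.8, "ty": -33, "tz": 0, "turn": -1.9},
    {"gripper": 1, "tx": 5.3, "ty": -37, "tz": 0, "turn": -1.9},
    {"gripper": 1, "tx": 5.9, "ty": -41, "tz": 0, "turn": -1.9},
    {"gripper": 1, "tx": 6.5, "ty": -45, "tz": 0, "turn": -1.9},
    {"gripper": 1, "tx": 7.1, "ty": -49, "tz": 0, "turn": -1.9},
    {"gripper": 1, "tx": 7.7, "ty": -53, "tz": 0, "turn": -1.9},
    {"gripper": 1, "tx": 8.2, "ty": -57, "tz": 0, "turn": -1.9},
    {"gripper": 1, "tx": 8.8, "ty": -61, "tz": 0, "turn": -1.9},
    {"gripper": 1, "tx": 9.2, "ty": -64, "tz": 0, "turn": -1.9},
    {"gripper": 1, "tx": 9.45, "ty": -65.4, "tz": 0, "turn": -1.9},
    {"gripper": 1, "tx": 9.45, "ty": -65.4, "tz": 0, "turn": -1.9},
    {"gripper": 1, "tx": 9.45, "ty": -65.4, "tz": 0, "turn": -1.9}
  ]
}}

```text
clock: 6.25
eef_pos: [575.9, -293.7, 369.7]
ee_rot: [0.297, -3.126, -0.004]
contact_force: [0.2, 0.2, -0.9]
width: 27.2
```

Run:
```python
from h import *
d=cam('side','s4.png');e=cam('top','t4.png')
s=manip.observe();print(s['clock'],s['eef_pos'],s['ee_rot'],s['width'],s['contact_force'],s['torque'])
r=s['ee_rot'];R=cv2.Rodrigues(np.array(r))[0];print(np.degrees(np.arctan2(R[1,1],R[0,1])),R[:,2])
cv2.imwrite('pics/t4c.png',cv2.resize(e['frame'][100:240,195:415],None,fx=3.6,fy=3.6,interpolation=cv2.INTER_CUBIC))
```

```text
6.35 [ 576.41317267 -292.58406299  370.19541323] [ 0.3003965  -3.12623834 -0.00377557] 27.292398218783813 [ 0.43874483  0.21921567 -1.15020622] [ 0.00562551 -0.02788417  0.01890973]
100.97721282025199 [-0.00117843  0.00230217 -0.99999666]
```

View pics/s4.png

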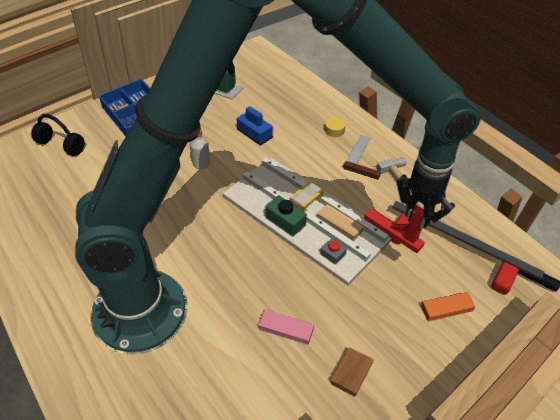

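View pics/t4c.png

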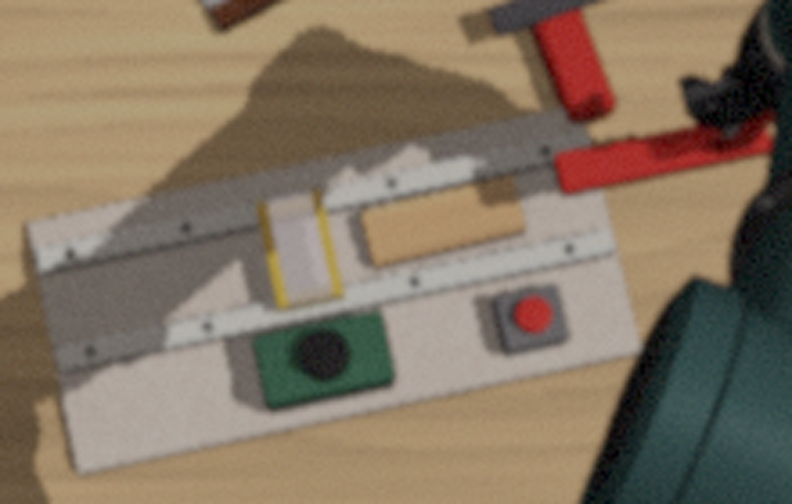

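```bash
cat >> h.py <<'E'
O=np.array([517,14.3]);A=np.radians(100.85);U=np.array([np.cos(A),np.sin(A)]);V=np.array([-U[1],U[0]])
def tobed(p): p=np.array(p)[:2]-O; return np.round([p@U,p@V],1)
E
python3 - <<'E'
from h import *
d=cam('top')
c=lambda u,v,z:onz(d,195+(u+.5)/3.6-.5,100+(v+.5)/3.6-.5,z)
a,b=c(557,156,137.5),c(566,191,137.5);print(tobed(a),tobed(b))
print('sole edge',tobed(c(690,172,137.5)),tobed(c(620,185,137.5)))
s=manip.observe();print(s['eef_pos'],tobed(s['eef_pos']))
for p in((362,210),(508,186),(524,233),(375,265)):print(tobed(c(*p,40)))
print('fence ends',tobed(c(611,238,38)),tobed(c(615,254,38)),tobed(c(600,150,38)))
E
```

```text
[-189.5  -13.2] [-190.    12.9]
sole edge [-279.2   17.7] [-228.5   16.6]
[ 576.56575416 -292.63175385  370.43286236] [-312.7   -0.7]
[-52.8 -25.2]
[-165.3  -20.4]
[-169.1   17.6]
[-53.4  18.4]
fence ends [-233.1   34.7] [-233.3   47.4] [-240.5  -33.8]
```

Request:
{"op": "servo_tool", "data": {
  "steps": [
    {"gripper": 1, "tx": 0, "ty": 0, "tz": -2, "turn": 0},
    {"gripper": 1, "tx": 0, "ty": 0, "tz": -4.5, "turn": 0},
    {"gripper": 1, "tx": 0, "ty": 0, "tz": -7, "turn": 0},
    {"gripper": 1, "tx": 0, "ty": 0, "tz": -8.5, "turn": 0},
    {"gripper": 1, "tx": 0, "ty": 0, "tz": -9.3, "turn": 0},
    {"gripper": 1, "tx": 0, "ty": 0, "tz": -9.7, "turn": 0},
    {"gripper": 1, "tx": 0, "ty": 0, "tz": -9.9, "turn": 0},
    {"gripper": 1, "tx": 0, "ty": 0, "tz": -10.0, "turn": 0},
    {"gripper": 1, "tx": 0, "ty": 0, "tz": -10.0, "turn": 0},
    {"gripper": 1, "tx": 0, "ty": 0, "tz": -10.0, "turn": 0}
  ]
}}

```text
clock: 7.4
eef_pos: [576.5, -295.5, 271.4]
ee_rot: [-0.295, 3.127, -0.001]
contact_force: [0.3, -0.4, -0.7]
width: 27.3
```

Run:
```python
from h import *
d=cam('side','s5.png');e=cam('top','t5.png')
s=manip.observe();print(s['clock'],s['eef_pos'],tobed(s['eef_pos']),s['width'],s['contact_force'],s['torque'])
cv2.imwrite('pics/s5c.png',cv2.resize(d['frame'][170:290,290:450],None,fx=5,fy=5,interpolation=cv2.INTER_CUBIC))
cv2.imwrite('pics/t5c.png',cv2.resize(e['frame'][100:240,195:415],None,fx=3.6,fy=3.6,interpolation=cv2.INTER_CUBIC))
```

```text
7.5 [ 576.43496415 -295.43101446  271.21102157] [-3.154e+02 -1.000e-01] 27.363772785278808 [-0.16653777  0.28784438 -1.33153266] [ 0.02831992  0.02544402 -0.02325714]
```

View pics/s5c.png

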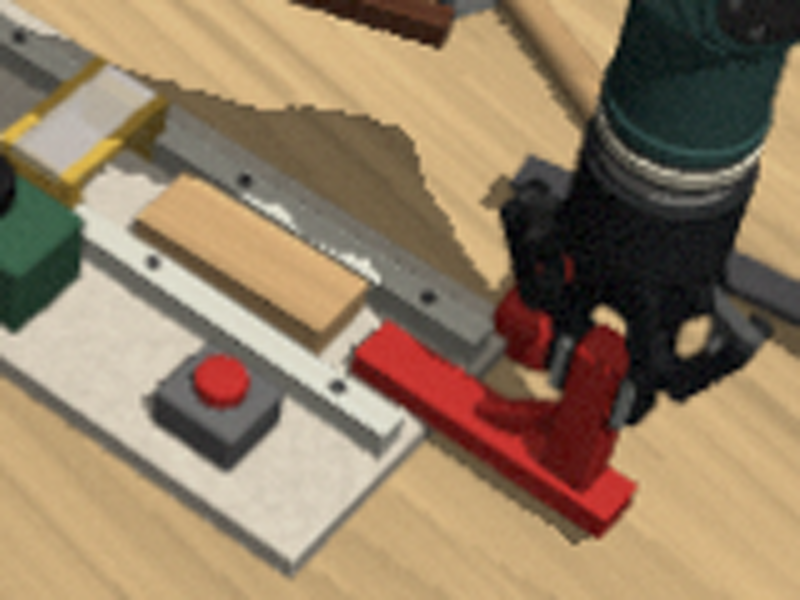

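View pics/t5c.png

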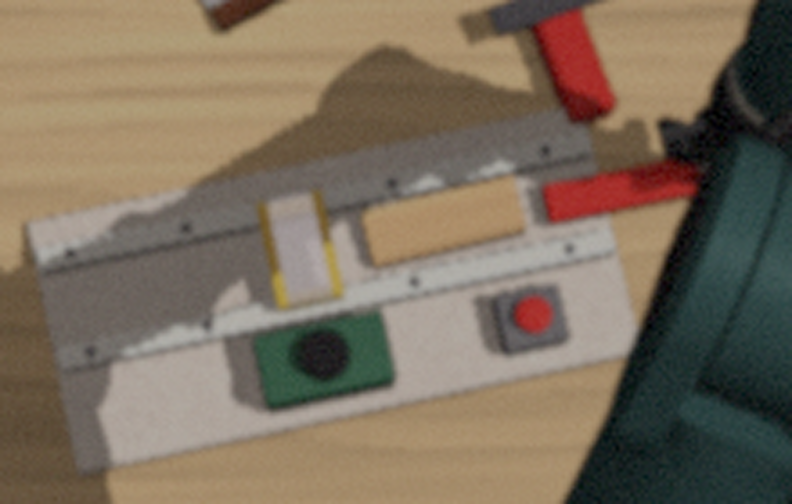

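Request:
{"op": "servo_tool", "data": {
  "steps": [
    {"gripper": 1, "tx": -0.09, "ty": 0.49, "tz": -0.15, "turn": 0},
    {"gripper": 1, "tx": -0.19, "ty": 0.98, "tz": -0.15, "turn": 0},
    {"gripper": 1, "tx": -0.26, "ty": 1.37, "tz": -0.15, "turn": 0},
    {"gripper": 1, "tx": -0.34, "ty": 1.77, "tz": -0.15, "turn": 0},
    {"gripper": 1, "tx": -0.41, "ty": 2.16, "tz": -0.15, "turn": 0},
    {"gripper": 1, "tx": -0.49, "ty": 2.55, "tz": -0.15, "turn": 0},
    {"gripper": 1, "tx": -0.56, "ty": 2.95, "tz": -0.15, "turn": 0},
    {"gripper": 1, "tx": -0.68, "ty": 3.54, "tz": -0.15, "turn": 0},
    {"gripper": 1, "tx": -0.79, "ty": 4.12, "tz": -0.15, "turn": 0},
    {"gripper": 1, "tx": -0.94, "ty": 4.91, "tz": -0.15, "turn": 0},
    {"gripper": 1, "tx": -1.09, "ty": 5.7, "tz": -0.15, "turn": 0},
    {"gripper": 1, "tx": -1.24, "ty": 6.48, "tz": -0.15, "turn": 0},
    {"gripper": 1, "tx": -1.39, "ty": 7.27, "tz": -0.15, "turn": 0},
    {"gripper": 1, "tx": -1.54, "ty": 8.05, "tz": -0.15, "turn": 0},
    {"gripper": 1, "tx": -1.69, "ty": 8.84, "tz": -0.15, "turn": 0},
    {"gripper": 1, "tx": -1.85, "ty": 9.62, "tz": -0.15, "turn": 0},
    {"gripper": 1, "tx": -2.0, "ty": 10.41, "tz": -0.15, "turn": 0},
    {"gripper": 1, "tx": -2.15, "ty": 11.2, "tz": -0.15, "turn": 0},
    {"gripper": 1, "tx": -2.26, "ty": 11.79, "tz": -0.15, "turn": 0},
    {"gripper": 1, "tx": -2.3, "ty": 11.98, "tz": -0.15, "turn": 0}
  ]
}}

```text
clock: 9.5
eef_pos: [553.3, -174.5, 269.2]
ee_rot: [0.297, -3.127, -0.001]
contact_force: [-0.5, -0.8, -2.3]
width: 27.4
```

Run:
```python
from h import *
d=cam('side','s6.png');e=cam('top','t6.png')
s=manip.observe();print(s['clock'],s['eef_pos'],tobed(s['eef_pos']),s['width'],s['contact_force'],s['torque'])
cv2.imwrite('pics/s6c.png',cv2.resize(d['frame'][150:270,240:400],None,fx=5,fy=5,interpolation=cv2.INTER_CUBIC))
cv2.imwrite('pics/t6c.png',cv2.resize(e['frame'][100:240,195:415],None,fx=3.6,fy=3.6,interpolation=cv2.INTER_CUBIC))
```

```text
9.6 [ 553.31526378 -175.03051082  269.24159881] [-192.8   -0. ] 27.643318042589325 [ 0.21022051 -0.85221718 -1.32603681] [-0.03371434 -0.00931725 -0.00426241]
```

View pics/s6c.png

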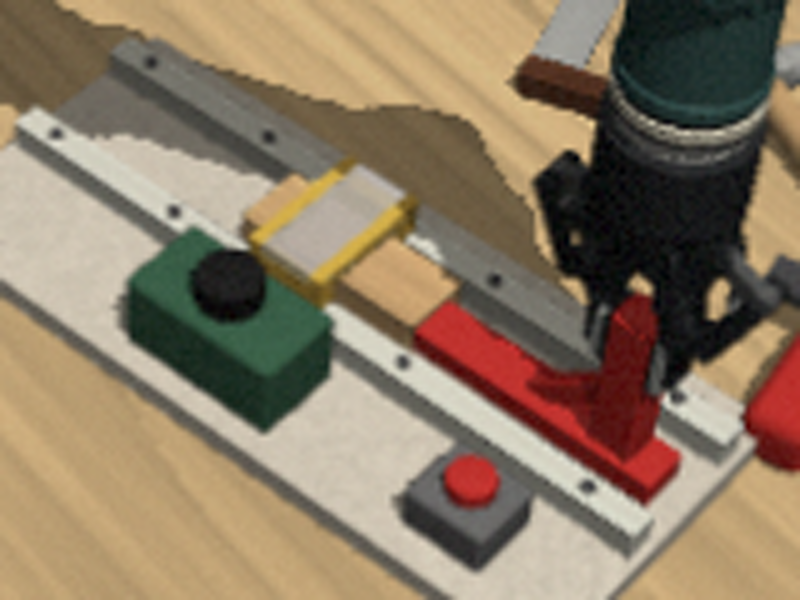

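View pics/t6c.png

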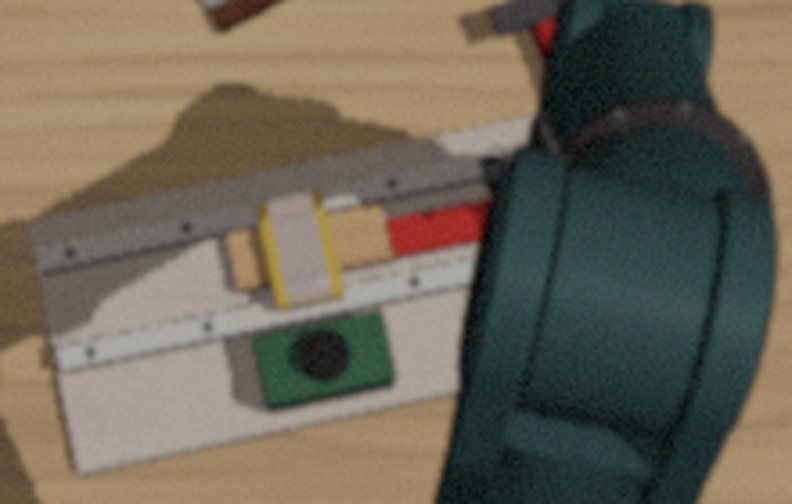

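Request:
{"op": "servo_tool", "data": {
  "steps": [
    {"gripper": 1, "tx": -0.08, "ty": 0.39, "tz": 0, "turn": 0},
    {"gripper": 1, "tx": -0.19, "ty": 0.98, "tz": 0, "turn": 0},
    {"gripper": 1, "tx": -0.34, "ty": 1.77, "tz": 0, "turn": 0},
    {"gripper": 1, "tx": -0.49, "ty": 2.55, "tz": 0, "turn": 0},
    {"gripper": 1, "tx": -0.64, "ty": 3.34, "tz": 0, "turn": 0},
    {"gripper": 1, "tx": -0.79, "ty": 4.12, "tz": 0, "turn": 0},
    {"gripper": 1, "tx": -0.94, "ty": 4.91, "tz": 0, "turn": 0},
    {"gripper": 1, "tx": -1.09, "ty": 5.7, "tz": 0, "turn": 0},
    {"gripper": 1, "tx": -1.24, "ty": 6.48, "tz": 0, "turn": 0},
    {"gripper": 1, "tx": -1.39, "ty": 7.27, "tz": 0, "turn": 0},
    {"gripper": 1, "tx": -1.54, "ty": 8.05, "tz": 0, "turn": 0},
    {"gripper": 1, "tx": -1.68, "ty": 8.74, "tz": 0, "turn": 0},
    {"gripper": 1, "tx": -1.79, "ty": 9.33, "tz": 0, "turn": 0},
    {"gripper": 1, "tx": -1.88, "ty": 9.82, "tz": 0, "turn": 0},
    {"gripper": 1, "tx": -1.94, "ty": 10.12, "tz": 0, "turn": 0},
    {"gripper": 1, "tx": -1.98, "ty": 10.31, "tz": 0, "turn": 0},
    {"gripper": 1, "tx": -2.01, "ty": 10.51, "tz": 0, "turn": 0},
    {"gripper": 1, "tx": -2.01, "ty": 10.51, "tz": 0, "turn": 0}
  ]
}}

```text
clock: 11.4
eef_pos: [533.2, -70.3, 269.2]
ee_rot: [-0.295, 3.128, 0.0]
contact_force: [1.1, -0.1, -0.4]
width: 27.5
```

Run:
```python
from h import *
d=cam('side','s7.png');e=cam('top','t7.png')
s=manip.observe();print(s['clock'],s['eef_pos'],tobed(s['eef_pos']),s['width'],s['contact_force'],s['torque'])
cv2.imwrite('pics/s7c.png',cv2.resize(d['frame'][140:260,220:380],None,fx=5,fy=5,interpolation=cv2.INTER_CUBIC))
cv2.imwrite('pics/t7c.png',cv2.resize(e['frame'][100:240,195:415],None,fx=3.6,fy=3.6,interpolation=cv2.INTER_CUBIC))
```

```text
11.5 [533.15642734 -70.36101836 269.15644975] [-86.2   0.1] 27.330832697392374 [ 0.55809773  0.81408468 -1.02589777] [-0.03847238 -0.00887042  0.02992058]
```

View pics/s7c.png

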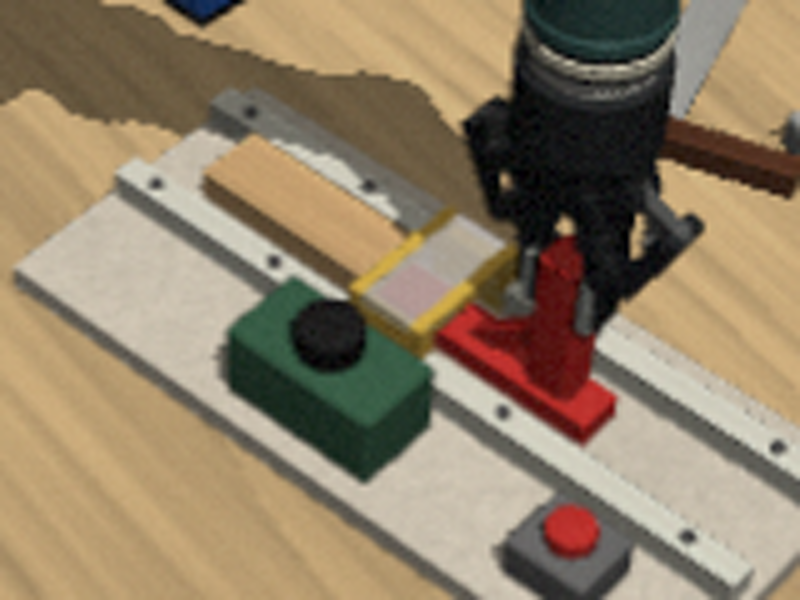

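View pics/t7c.png

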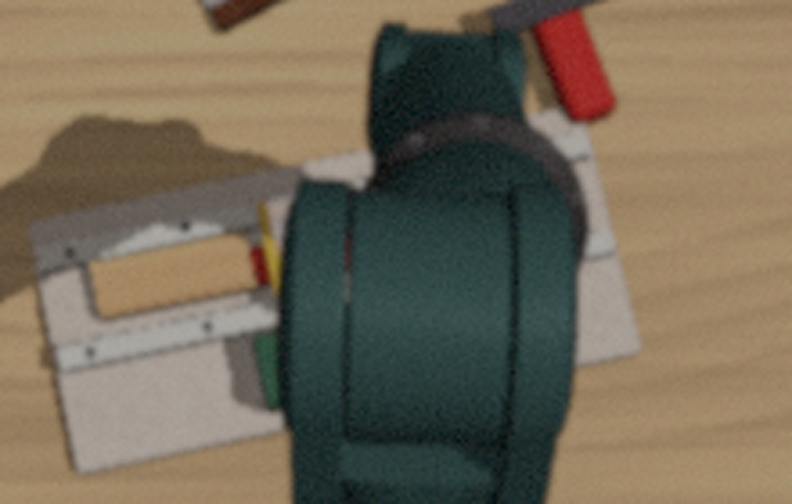

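Run:
```python
from h import *
d=cam('top')
c=lambda u,v,z:onz(d,195+(u+.5)/3.6-.5,100+(v+.5)/3.6-.5,z)
for p in((88,262),(102,320),(244,237),(256,290)):print('bat',tobed(c(*p,40)))
for p in((252,250),(258,283)):print('nose',tobed(c(*p,36)))
print('guard',tobed(c(262,204,61)),tobed(c(278,288,61)))
```

```text
bat [158.5 -29. ]
bat [156.8  16.9]
bat [ 39.1 -23.3]
bat [38.5 18.5]
nose [ 35.2 -13.1]
nose [35.9 12.8]
guard [ 21.  -40.6] [22.4 24.5]
```

Request:
{"op": "servo_tool", "data": {
  "steps": [
    {"gripper": 1, "tx": 0.09, "ty": -0.49, "tz": 0, "turn": 0},
    {"gripper": 1, "tx": 0.28, "ty": -1.47, "tz": 0, "turn": 0},
    {"gripper": 1, "tx": 0.47, "ty": -2.46, "tz": 0, "turn": 0},
    {"gripper": 1, "tx": 0.66, "ty": -3.44, "tz": 0, "turn": 0},
    {"gripper": 1, "tx": 0.85, "ty": -4.42, "tz": 0, "turn": 0},
    {"gripper": 1, "tx": 1.04, "ty": -5.4, "tz": 0, "turn": 0},
    {"gripper": 1, "tx": 1.22, "ty": -6.38, "tz": 0, "turn": 0},
    {"gripper": 1, "tx": 1.41, "ty": -7.37, "tz": 0, "turn": 0},
    {"gripper": 1, "tx": 1.58, "ty": -8.25, "tz": 0, "turn": 0},
    {"gripper": 1, "tx": 1.7, "ty": -8.84, "tz": 0, "turn": 0},
    {"gripper": 1, "tx": 1.77, "ty": -9.23, "tz": 0, "turn": 0},
    {"gripper": 1, "tx": 1.77, "ty": -9.23, "tz": -0.03, "turn": 0},
    {"gripper": 1, "tx": 1.77, "ty": -9.23, "tz": -0.05, "turn": 0},
    {"gripper": 1, "tx": 1.77, "ty": -9.23, "tz": -0.05, "turn": 0},
    {"gripper": 1, "tx": 1.77, "ty": -9.23, "tz": -0.05, "turn": 0}
  ]
}}

```text
clock: 13.05
eef_pos: [551.2, -162.7, 269.0]
ee_rot: [-0.296, 3.127, -0.001]
contact_force: [0.4, -2.0, 1.7]
width: 27.5
```

Run:
```python
from h import *
d=cam('side','s8.png')
s=manip.observe();print(s['clock'],s['eef_pos'],tobed(s['eef_pos']),s['width'],s['contact_force'],s['torque'])
cv2.imwrite('pics/s8c.png',cv2.resize(d['frame'][140:260,240:400],None,fx=5,fy=5,interpolation=cv2.INTER_CUBIC))
```

```text
13.1 [ 551.15096659 -162.67566371  269.05629239] [-180.2   -0.2] 27.385684679834515 [ 0.19870065 -1.71155018  2.10022333] [-0.68389366 -0.02774281 -0.06547404]
```

View pics/s8c.png

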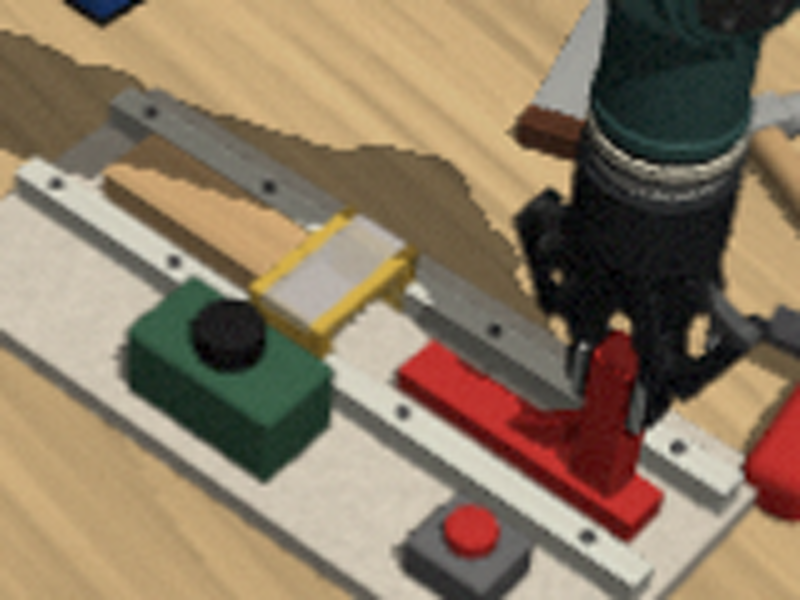

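Request:
{"op": "servo_tool", "data": {
  "newtons": 20,
  "steps": [
    {"gripper": 1, "tx": 0, "ty": 0, "tz": 0, "turn": 0},
    {"gripper": 0.66, "tx": 0, "ty": 0, "tz": 0, "turn": 0},
    {"gripper": 0.62, "tx": 0, "ty": 0, "tz": 0, "turn": 0},
    {"gripper": 0.58, "tx": 0, "ty": 0, "tz": 0, "turn": 0},
    {"gripper": 0.5, "tx": 0, "ty": 0, "tz": 0, "turn": 0},
    {"gripper": 0.4, "tx": 0, "ty": 0, "tz": 0, "turn": 0},
    {"gripper": 0.3, "tx": 0, "ty": 0, "tz": 0, "turn": 0},
    {"gripper": 0.2, "tx": 0, "ty": 0, "tz": 0, "turn": 0},
    {"gripper": 0.2, "tx": 0, "ty": 0, "tz": 0, "turn": 0},
    {"gripper": 0.2, "tx": 0, "ty": 0, "tz": 0, "turn": 0}
  ]
}}

```text
clock: 14.1
eef_pos: [550.9, -162.7, 268.7]
ee_rot: [-0.295, 3.128, 0.0]
contact_force: [-0.6, 0.0, 0.4]
width: 68.1
```

Run:
```python
from h import *
d=cam('side','s9.png')
s=manip.observe();print(s['clock'],s['eef_pos'],s['width'],s['contact_force'])
cv2.imwrite('pics/s9c.png',cv2.resize(d['frame'][140:260,240:400],None,fx=5,fy=5,interpolation=cv2.INTER_CUBIC))
```

```text
14.15 [ 550.9323915  -162.69289753  268.72091657] 68.23275068634025 [-0.89700713  0.19400389  1.01834441]
```

View pics/s9c.png

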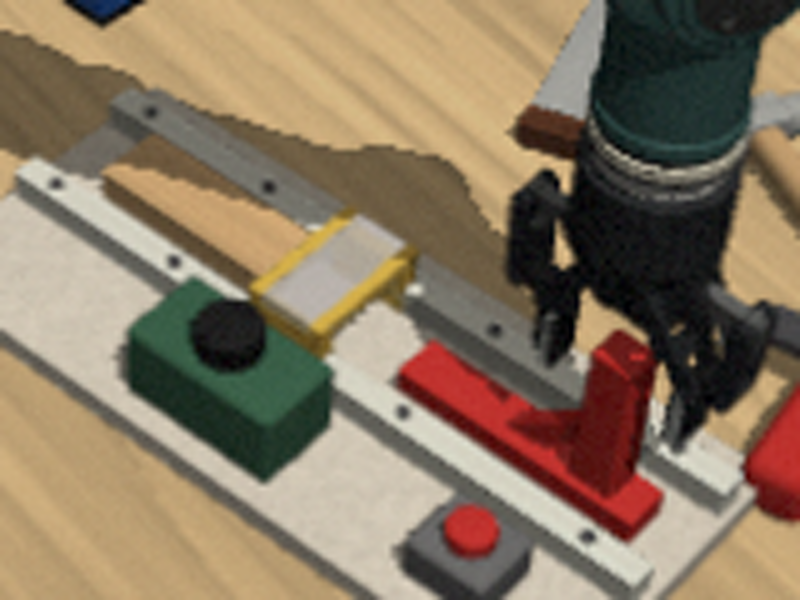

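Request:
{"op": "servo_tool", "data": {
  "steps": [
    {"gripper": 0.2, "tx": 0, "ty": 0, "tz": 1, "turn": 0},
    {"gripper": 0.2, "tx": 0, "ty": 0, "tz": 3, "turn": 0},
    {"gripper": 0.2, "tx": 0, "ty": 0, "tz": 6, "turn": 0},
    {"gripper": 0.2, "tx": 0, "ty": 0, "tz": 10, "turn": 0},
    {"gripper": 0.2, "tx": 0, "ty": 0, "tz": 14, "turn": 0},
    {"gripper": 0.2, "tx": 0, "ty": -4, "tz": 14, "turn": 0},
    {"gripper": 0.2, "tx": 0, "ty": -8, "tz": 14, "turn": 0},
    {"gripper": 0.2, "tx": 0, "ty": -12, "tz": 14, "turn": 0},
    {"gripper": 0.2, "tx": 0, "ty": -16, "tz": 14, "turn": 0},
    {"gripper": 0.2, "tx": 0, "ty": -20, "tz": 14, "turn": 0},
    {"gripper": 0.2, "tx": 0, "ty": -24, "tz": 14, "turn": 0},
    {"gripper": 0.2, "tx": 0, "ty": -26, "tz": 14, "turn": 0},
    {"gripper": 0.2, "tx": 0, "ty": -26, "tz": 14, "turn": 0},
    {"gripper": 0.2, "tx": 0, "ty": -26, "tz": 14, "turn": 0}
  ]
}}

```text
clock: 15.55
eef_pos: [551.2, -421.3, 408.6]
ee_rot: [-0.296, 3.128, 0.003]
contact_force: [1.5, 0.9, -0.3]
width: 68.4
```

Run:
```python
from h import *
d=cam('side','s10.png');e=cam('top','t10.png')
cv2.imwrite('pics/t10c.png',cv2.resize(e['frame'][100:240,195:415],None,fx=3.6,fy=3.6,interpolation=cv2.INTER_CUBIC))
# projected expected handle vertical at x=-180
for z in(18,36,133):
    for x in(-56,-180,-210): print(z,x,proj(d,[*(O+U*x),z])[0].round(1),end=' ')
```

```text
18 -56 [321.2 215. ] 18 -180 [358.3 239.6] 18 -210 [367.7 245.9] 36 -56 [321.6 210.5] 36 -180 [359.1 235.3] 36 -210 [368.6 241.5] 133 -56 [324.2 185. ] 133 -180 [364.  210.2] 133 -210 [374.1 216.6]
```

View pics/t10c.png

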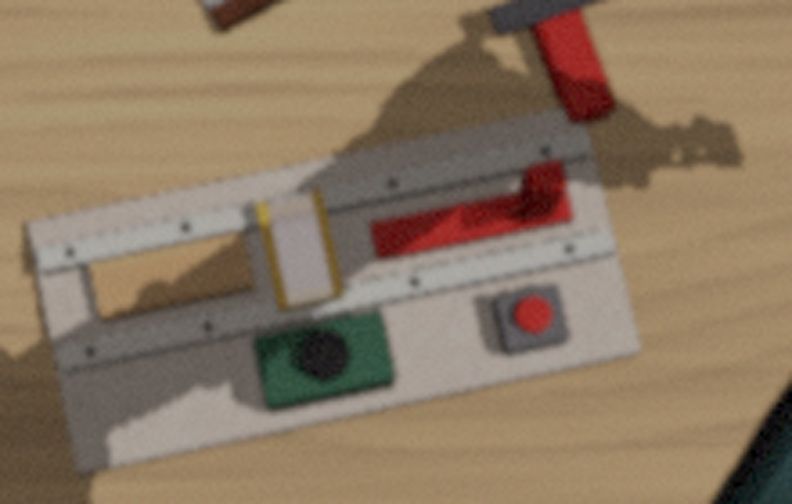

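View pics/s10.png

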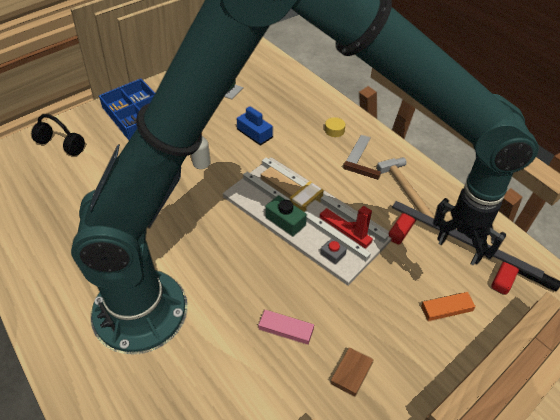

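Run:
```python
from h import *
d=cam('top')
c=lambda u,v,z:onz(d,195+(u+.5)/3.6-.5,100+(v+.5)/3.6-.5,z)
for n,z,ps in(('bat',40,((90,262),(102,318),(246,236),(254,288))),('sole',36,((372,224),(380,258),(572,220))),('handle',133,((545,176),))):
    for p in ps: print(n,tobed(c(*p,z)))
t0=cv2.imread('pics/top0.png')
b=lambda f:np.argwhere(cv2.inRange(cv2.cvtColor(f,cv2.COLOR_BGR2HSV)[125:170,120:185],(105,130,50),(125,255,255))>0).mean(0)
print('block px',b(t0),b(d['frame']))
s=manip.observe();print(s['clock'],np.abs(s['qd']).max()); manip.job_done()
```

```text
bat [157.1 -28.6]
bat [156.5  15.4]
bat [ 37.5 -23.8]
bat [39.7 16.7]
sole [-58.2 -13.9]
sole [-58.6  13.1]
sole [-207.7   14.6]
handle [-178.6   -1.7]
block px [23.92009988 32.556804  ] [24.33573141 32.63429257]
15.7 0.007583102996296007
the job is handed in; nothing more can be done
```

The dry pass is done and handed in at 15.7 s on the robot's clock. I gripped the larger red push stick by its handle and stood it in the channel behind the batten. I pushed the batten under the guard, then drew the stick back, released it and moved the arm clear.

The last checks were measured from the cameras along the bed's x axis, where the guard spans ±25 mm:

- **Batten:** it lies flat in the channel from about x = 38 to 157. That puts its rear end about 13 mm past the guard.
- **Stick:** it stands upright in the channel on the infeed side. The nose is at x ≈ −58, about 33 mm short of the guard, and the tail is at about −208, inside the channel. It is in line with the channel.
- **Blue push block:** its mean position in the top picture shifted by less than half a pixel (about 1 mm), so it stayed where it was.
- **Robot:** every wrist force reading was under 6 N, and the gripper is touching nothing.

No check failed. These positions are good to about 2–3 mm, given the camera calibration and picking points by eye. The last readings were taken with part of the batten in the arm's shadow, but they agree with the ones taken just before I drew the stick back.

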